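Slide a thin shim off its tray, regrip it and close the shim pack in the sprung case

TASK

First press the yellow latch of the red shim case so that its lid springs fully open by itself, keeping clear of the lid throughout. Then slide the brass shim along its tray, pressing only lightly, until its end sticks out over the tray's open edge with the shim still lying flat; take it by that end, lay it flat on the wooden regrip block and let go. Take it again about its middle and lower it, right side up, between the four pins of the case until it lies squarely on the shims there before you let go; leave those shims, the tin, the socket and the spanner where they are.

Things in the scene. Friction and masses are not known exactly. Their poses are not given: they have to be found in the camera images.
- shim: the loose brass shim: a plain flat plate 110 x 48 x 3 mm with two dark marks on its upper face, about 120 g. Origin at the centre of its underside, x along its 110 mm length, y along its 48 mm width, z up. It starts flat in the tray lane.
- tray: the fixed shim tray: a blue block 200 (x) x 84 mm with an aluminium lane floor 60 mm above the table. Origin at the centre of its underside. The lane runs along x, 64 mm wide between side lips that stand 7 mm above its floor, too near the shim for a finger to fit between; a like lip closes the +x end (inner face at x = 94 mm); the -x end (x = -100 mm) is open, a sheer drop to the table.
- tray_edge (a point): middle of the tray's open edge, on the lane floor; axes as the tray's (-x points out over the drop). The lane is polished and oiled (friction about 0.15), so a fingertip pressed on the shim with 5 to 15 N drags it along; it can also be pushed by its rear end.
- rest: the regrip block, fixed: a wooden bar 84 mm long (x), 32 mm wide (y), 50 mm high, with a black rubber top. Origin at the centre of its underside. The shim lies along it, overhanging 8 mm on each side and 13 mm at each end.
- rest_top (a point): centre of the regrip block's top, 50 mm above the table; axes as the block's
- case: the fixed red shim case: an open box 150 (x) x 170 (y) x 45 mm high, walls and floor 4 mm, lidded at first; latch on its -x side, lid hinge on its +x side. Origin at the centre of its underside. Inside, a plinth 36 (x) x 112 (y) mm, top at 26 mm, carries two waisted shims. Four steel pins, 6 mm thick, round tops 41 mm above the table, stand at x = +-29.7, y = +-43 mm.
- stack_top (a point): centre of the upper face of the two shims in the case, 32 mm above the table: the brass shim's origin belongs here, its length along the case's y; axes as the case's. The shim fits between the pins with 2.7 mm to spare on either side; fingers have room only in the 80 mm between the pins, at the shim's middle.
- lid: the grey lid of the case, 150 x 170 x 4 mm, with a red panel. Origin on its hinge line, at the case's +x upper rim; when shut it is level (its z up) and stretches 150 mm to the case's -x. When the latch lets go, a spring swings it up and over towards +x to its stop at 2.6 rad within about 2 s; it stays there, leaning back beyond the case.
- latch_press (a point): where to press the latch: on the upper face of its yellow pad (52 mm long, 34 mm wide), 33 mm above the table and 58 mm out from the case's -x wall. Pressed straight down it tips about a level pin; it starts to give at about 3 N, lets the lid go after about 7 mm (5 N), and stops at 14 mm (7 N); it springs back when let go.
- under0: lower waisted shim in the case (steel), 110 x 48 x 3 mm, but only 34 mm wide over the middle 60 mm, so that fingers holding the shim above do not touch it. Origin at the centre of its underside.
- under1: upper waisted shim in the case (aluminium), the same size and shape, on top of the lower. Origin at the centre of its underside.
- tin: a can with a green label, 56 mm across, 62 mm high, standing; origin at the centre of its underside; leave alone
- socket: a steel wheel-nut socket, 30 mm across, 60 mm high, standing; origin at the centre of its underside; leave alone
- spanner: a steel spanner, 160 mm long, lying flat behind the regrip block; leave alone
Not all that is in view belongs to the job. Of the things like the shim, leave any that is purple; of the rest the smaller one is meant. Several things have the shape of the rest; the one meant has the colours described above.

How it is judged:
On the way, in this order (a step that is already met when the one before it is completed fails the run):
1. the case's lid has sprung fully open (angle between lid's own z axis and vertical above 2.2 rad), for 0.2 s.
2. the shim's end sticks out at least 15 mm over the tray's open edge, the shim lying flat on the lane (x of shim in the frame of tray_edge below 0.04 m and z of shim in the frame of tray_edge between -0.002 and 0.002 m and angle between shim's own z axis and vertical below 0.05 rad), for 0.1 s.
3. the shim lies flat on the regrip block, let go (z of shim in the frame of rest_top between -0.002 and 0.0025 m and horizontal distance between shim and rest_top below 0.045 m and angle between shim's own z axis and vertical below 0.06 rad and contact force between shim and the fingers below 0.05 N and linear speed of shim below 0.02 m/s), for 0.2 s.
4. the shim lies on the stack between the pins, still held (lowered, not dropped) (x of shim in the frame of stack_top between -0.004 and 0.004 m and y of shim in the frame of stack_top between -0.008 and 0.008 m and z of shim in the frame of stack_top between -0.002 and 0.002 m and angle between the x axis of shim and the y axis of case, either way round below 0.09 rad and angle between shim's own z axis and vertical below 0.06 rad and contact force between shim and the fingers above 0.5 N), for 0.1 s.
At the end, for the whole second after the job is handed in: The brass shim lies flat on the two waisted shims between the pins (4 mm across, 8 mm along, 2 mm in height, 5 degrees in direction), released and at rest; the lid is fully open (beyond 2.2 rad); the waisted shims still lie on each other (x of shim in the frame of stack_top between -0.004 and 0.004 m and y of shim in the frame of stack_top between -0.008 and 0.008 m and z of shim in the frame of stack_top between -0.002 and 0.002 m and angle between the x axis of shim and the y axis of case, either way round below 0.09 rad and angle between shim's own z axis and vertical below 0.06 rad and angle between lid's own z axis and vertical above 2.2 rad and linear speed of shim below 0.02 m/s and contact force between shim and the fingers below 0.05 N and distance between under1 and under0 below 0.012 m); the robot touches nothing.
It fails at once if the robot touches the lid (contact force between lid and the arm above 1 N or contact force between lid and the fingers above 1 N).
It fails at once if the shim is pressed on the tray with more than 40 N (contact force between shim and tray above 40 N).
It fails at once if the shim is tipped up or turned over (angle between shim's own z axis and vertical above 0.8 rad).
It fails at once if a shim in the case is shifted more than 10 mm (distance of any of under0, under1 from where it was at the start of the episode above 0.01 m).
It fails at once if the tin, socket or spanner is moved more than 20 mm (distance of any of tin, socket, spanner from where it was at the start of the episode above 0.02 m).
It also fails if it takes over 69 s, if anything falls off the work surface, if the arm or the gripper's body presses on something with over 40 N, if the wrist force passes 120 N, or if a joint passes its speed limit or range.

ROBOT

A 6-joint arm with a two-finger parallel gripper is mounted at the origin on the work surface. World frame = base frame: x ahead of the robot, y to its left, z up, the work surface at z = 0. Lengths are in m, angles in rad, forces in N, time in s.
With the tool pointing down it reaches from about 0.325 to 0.775 m from the base axis. Payload 5.5 kg.
Tool frame: the origin (TCP) lies on the centre line of the jaws, within the pads' length; the fingertips stand 11 mm ahead of it and the grasp point (between the pads) lies 8 mm behind it (bot.nose_length is the distance from the TCP to the fingertips, in m); z points along the fingers, y is the direction in which the jaws open and shut (so a half turn about z gives the same grasp; the last joint's range is limited). The gripper opens to 88 mm and grips with 3 to 60 N. Pads are 20 mm wide; open, the fingers measure 115 mm over their backs; the gripper's body (75 mm by 178 mm) begins 61 mm behind the grasp point.
Start: joints at [-1.384, 0.091, 1.231, -0, 1.82, -0.057], TCP at [0.145, -0.582, 0.234] pointing down, gripper open.
Joint ranges: [-2.87, 2.87], [-0.86, 2.18], [0.17, 2.46], [-1.51, 4.65], [0.06, 2.69], [-2.65, 2.65]. Speed limits (rad/s): [2.57, 2.57, 3.01, 3.14, 3.14, 3.14].

INTERFACE

Orientations are given as a unit quaternion [x, y, z, w].
In Python, from bench import bot gives the robot as it stands.
- The arm moves only by the shell command python3 -m pendant 'ROWS' [OPENING]. ROWS is JSON, a list of rows, each a list of 4 numbers: the shift along the world's x, y, z in m, then the turn about the world's z in rad. A call has 1 to 12 rows; each row shifts and turns the commanded pose from where the row before left it; what a row does not reach is not made up. A row lasts 1/12 s, in which the tool goes at most 41.7 mm and 7.16 degrees, less where a joint would pass 70% of its speed; a pose out of reach is approached as far as the arm can. A call with a gripper value outside its range is refused whole. OPENING is the finger opening in m, from 0 to 0.0878, set as the call begins (- or left out, the last holds). The fingers move at their own pace and stop on an object; the grip force is fixed at half the most. Time passes only in rows, so rows that do not move let the fingers close. It gives the time, the measured TCP pose, the force and the opening at its end, in the units of the state.
- bot.observe(): the state, without advancing time (a new reading comes with each control period).
- bot.camera(name): name is "scene" or "side" or "wrist"; returns the picture (480x640x3 uint8, blue, green, red); there is no depth.
- bot.camera_info(name): a dict with "mtx" (3x3 intrinsics, pixels), "R" (3x3) and "t" (3): a world point X has camera coordinates R X + t. Camera axes: x right, y down, z forward; pixel columns grow to the right and rows downward; lengths in m; the calibration is good to about 2 mm. A picture is of the moment at which its call begins: read the wrist's pose just before it. camera_info takes no time and is no camera call; for the wrist camera it gives the pose at the moment of the call.
- bot.close_job(): hands the job in, once; it reports no verdict.
Trained networks look in the newest picture that a camera, given by its name, has taken for a name from the list of things; names that differ only in an ending like _2 or _b are one class to them, and where a whole thing is asked for, a point or a joint stands for the part that bears it (a point fixed in the world has none). Each returns a list of dicts, best first, with "conf" (0 to 1); they miss things now and then, are a little off and sometimes report something else, mostly with a low value. They report only what shows in the picture. A call takes as long as a camera call. They do not tell look-alikes from the thing itself.
- bot.look_for(camera, name): "position" ([column, row] in pixels, amid what is visible of it).
- bot.trace(camera, name): "region" (480x640 bool, what is visible of it) and "position" ([column, row] in pixels, amid what is visible of it).
- bot.mark_of(camera, name): "position" ([column, row] in pixels: a listed point, or the origin of a listed thing).
The state is a dict: "time": time; "q": joint angles; "qvel": joint speeds; "joint_torque": joint torques, N m; "position": TCP position; "eef_rot": TCP orientation; "ft_force": force on the tool from outside, world axes, zero at the start; "moment": the same for the moment, N m; "finger_gap": finger opening in m.
Only numpy, scipy, OpenCV 4.12 (cv2) and the standard library are available. Lean on these libraries where they do the work, as an engineer would, in place of code of your own. Each camera call takes 0.05 s, during which the arm holds its last target. There are 200 camera calls.

## Working session

There is one attempt and no reset: what is moved stays moved. The work goes in short steps, Python scripts to look and compute and a shell command to move; the robot and the scene stay as the last step left them, time stands still between calls to the robot, and variables do not carry over. Pictures are saved under pics/ and viewed, about 8 in all and at most 12, crops included, and the job is handed in when it is done.

```bash
ls; mkdir -p pics; cat > h.py <<'E'
import numpy as np, cv2
from bench import bot
def ray(cam,px,z):
    c=bot.camera_info(cam); M=np.array(c["mtx"]);R=np.array(c["R"]);t=np.array(c["t"])
    d=R.T@np.linalg.solve(M,[px[0],px[1],1.]); o=-R.T@t
    return o+d*(z-o[2])/d[2]
def proj(cam,X):
    c=bot.camera_info(cam); p=np.array(c["mtx"])@(np.array(c["R"])@np.array(X)+np.array(c["t"])); return p[:2]/p[2]
E
python3 - <<'E'
from h import *
for c in ["scene","side"]:
    cv2.imwrite(f"pics/{c}0.png",bot.camera(c))
Z=dict(shim=.06,tray=0,tray_edge=.06,rest=0,rest_top=.05,case=0,latch_press=.033,lid=.045,tin=0,socket=0,spanner=0)
for n,z in Z.items():
  for c in ["scene","side"]:
    for r in bot.mark_of(c,n)[:4]:
        print(n,c,round(r["conf"],2),np.round(r["position"]),np.round(ray(c,r["position"],z),3))
print(bot.observe())
E
```

```text
pics
shim scene 0.92 [154. 254.] [ 0.751 -0.374  0.06 ]
shim scene 0.73 [238. 230.] [ 0.58  -0.278  0.06 ]
shim scene 0.62 [215. 213.] [ 0.557 -0.373  0.06 ]
shim side 0.79 [275. 184.] [ 0.678 -0.357  0.06 ]
shim side 0.74 [339. 194.] [ 0.49  -0.342  0.06 ]
shim side 0.72 [305. 202.] [ 0.574 -0.28   0.06 ]
tray scene 0.57 [235. 252.] [ 0.595 -0.282  0.   ]
tray side 0.59 [302. 223.] [ 0.579 -0.268  0.   ]
tray side 0.25 [302. 204.] [ 0.597 -0.358  0.   ]
tray_edge scene 0.67 [260. 210.] [ 0.485 -0.286  0.06 ]
tray_edge side 0.67 [337. 202.] [ 0.489 -0.3    0.06 ]
rest scene 0.94 [370. 231.] [ 0.339 -0.046  0.   ]
rest scene 0.85 [355. 262.] [ 0.468 -0.02   0.   ]
rest side 0.73 [380. 288.] [ 0.344 -0.045  0.   ]
rest side 0.69 [324. 288.] [ 0.475 -0.02  -0.   ]
rest_top scene 0.83 [360. 250.] [ 0.479 -0.006  0.05 ]
rest_top scene 0.81 [370. 212.] [ 0.326 -0.057  0.05 ]
rest_top side 0.92 [321. 270.] [ 0.483 -0.023  0.05 ]
rest_top side 0.85 [384. 272.] [ 0.339 -0.047  0.05 ]
case scene 0.88 [452. 350.] [0.595 0.258 0.   ]
case side 0.95 [242. 370.] [0.595 0.25  0.   ]
latch_press sce
[... 635 characters left out ...]
 ]
{'time': 1.2, 'q': array([-1.38370086e+00,  9.11172272e-02,  1.23070959e+00,  1.56459185e-06,
        1.81981201e+00, -5.67000469e-02]), 'qvel': array([-5.18919704e-04, -5.51969458e-04, -2.54131757e-04, -1.20186934e-03,
        9.72096121e-05, -7.21935567e-06]), 'joint_torque': array([ 7.17318062e-05, -4.46196413e+01, -4.06505299e+01,  6.96521555e-02,
        1.95161195e-02, -6.68013058e-06]), 'position': array([ 0.14483285, -0.58226564,  0.23361548]), 'eef_rot': array([ 9.92579640e-01,  1.21596289e-01, -7.47458323e-07, -2.30852774e-05]), 'ft_force': array([ 0.26073895, -0.91340676, -0.33288995]), 'moment': array([ 0.01610423,  0.03280182, -0.02099697]), 'finger_gap': 0.08804744806453657}
```

View pics/scene0.png

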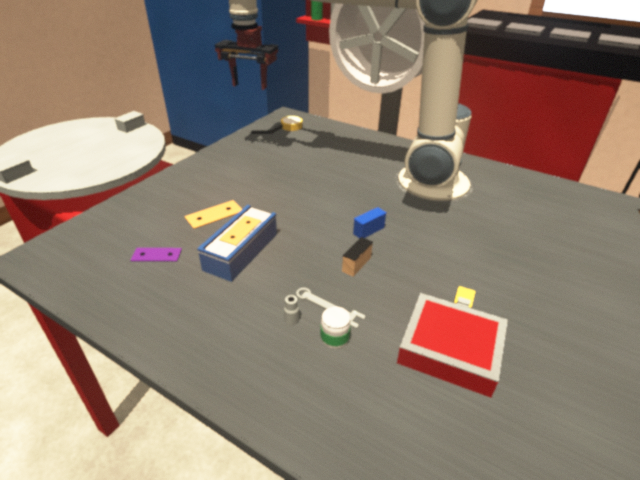

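View pics/side0.png

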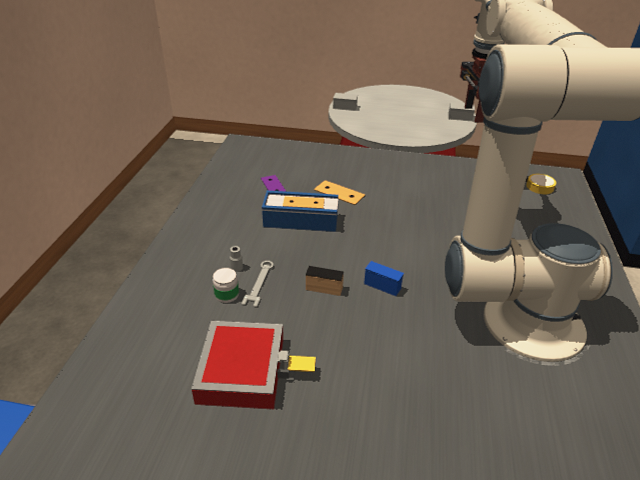

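Candidates for the shim in the scene picture are:
- purple plate at (154,254): excluded
- brass plate on the table at (214,213): the larger one
- brass plate in the tray lane at (238,230): smaller and in the lane, so **chosen**

For the rest, the wooden bar with the black top at (357,255) is the one, not the blue bar at (370,222). I'm moving above the tray, where the wrist view gives a close check.

```bash
python3 -m pendant '[[0.026,0.025,0.006,0],[0.026,0.025,0.006,0],[0.026,0.025,0.006,0],[0.026,0.025,0.006,0],[0.026,0.025,0.006,0],[0.026,0.025,0.006,0],[0.026,0.025,0.006,0],[0.026,0.025,0.006,0],[0.026,0.025,0.006,0],[0.026,0.025,0.006,0],[0.026,0.025,0.006,0],[0,0,0,0]]' 0.0878
python3 - <<'E'
from h import *
c=bot.camera_info("wrist");R=np.array(c["R"]);print("cam pos",-R.T@np.array(c["t"]),"fwd",R[2],"right",R[0])
for X in [(.58,-.28,.06),(.487,-.286,.06)]: print(proj("wrist",X))
cv2.imwrite("pics/w1.png",bot.camera("wrist"))
E
```

```text
time: 2.2
position: [0.4345, -0.3032, 0.301]
eef_rot: [0.992, 0.125, 0.002, -0.0]
ft_force: [-0.0, -1.0, -0.4]
finger_gap: 0.0876
cam pos [ 0.49784295 -0.28680421  0.45202692] fwd [-0.22909969 -0.05853893 -0.97164115] right [ 2.48356000e-01 -9.68668807e-01 -1.99091684e-04]
[331.44270703  78.71703081]
[315.76890082 164.58972967]
```

View pics/w1.png

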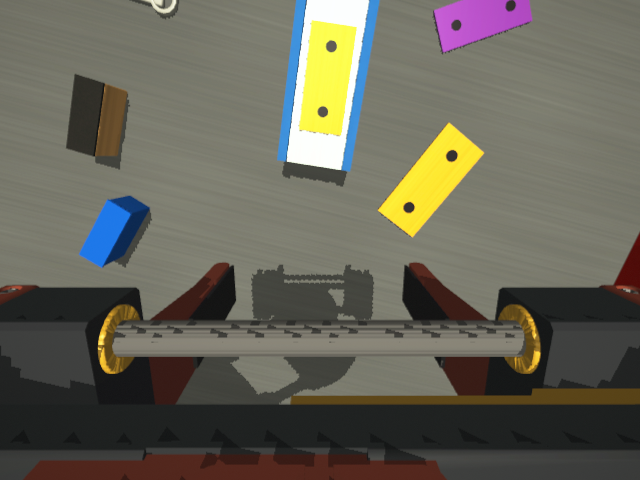

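The wrist view confirms the choice. The smaller brass plate lies in the white lane at (328,78), with the open edge at about (316,165). The larger brass plate is at (431,180) and the purple one at (483,22). The wooden bar's black top is at (86,115). Next I get poses from these pixels.

```bash
python3 - <<'E'
from h import *
im=cv2.imread("pics/w1.png"); hsv=cv2.cvtColor(im,cv2.COLOR_BGR2HSV)
def rect(mask,z,name):
    n,l,s,c=cv2.connectedComponentsWithStats(mask.astype(np.uint8)); i=1+np.argmax(s[1:,4])
    m=(l==i).astype(np.uint8); cn=max(cv2.findContours(m,0,1)[0],key=cv2.contourArea)[:,0]
    P=np.array([ray("wrist",p,z)[:2] for p in cn]).astype(np.float32)
    r=cv2.minAreaRect(P*1000); print(name,np.round(r[0],1),np.round(r[1],1),r[2],"\n",np.round(cv2.boxPoints(r)))
yel=(hsv[...,0]>18)&(hsv[...,0]<35)&(hsv[...,1]>150)&(hsv[...,2]>150)
a=yel.copy(); a[:,375:]=0; a[:,:290]=0;a[150:]=0; rect(a,.063,"shim")
dark=(hsv[...,2]<75); d=np.zeros_like(dark); d[60:165,55:115]=dark[60:165,55:115]; rect(d,.05,"resttop")
for p in [(286,161),(345,170),(278,161),(352,172)]: print(p,ray("wrist",p,.06 if 280<p[0]<350 else .067))
for p in [(76,74),(105,84),(95,156),(67,149)]: print(p,ray("wrist",p,.05))
E
```

```text
shim [ 574.7 -277.5] [108.9  47.1] 6.5941972732543945 
 [[ 518. -260.]
 [ 523. -307.]
 [ 632. -295.]
 [ 626. -248.]]
resttop [472.  -18.8] [33.3 82.7] 87.48804473876953 
 [[430. -34.]
 [513. -37.]
 [514.  -4.]
 [431.  -0.]]
(286, 161) [ 0.48026746 -0.25412142  0.06      ]
(345, 170) [ 0.48723273 -0.32261319  0.06      ]
(278, 161) [ 0.47832286 -0.24597937  0.067     ]
(352, 172) [ 0.48720942 -0.33032678  0.067     ]
(76, 74) [ 0.51417554 -0.00577925  0.05      ]
(105, 84) [ 0.511778   -0.03803397  0.05      ]
(95, 156) [ 0.42997563 -0.03432714  0.05      ]
(67, 149) [ 0.42991633 -0.00186045  0.05      ]
```

```bash
python3 -m pendant '[[-0.003,0.04,0,-0.01],[-0.003,0.04,0,-0.01],[-0.003,0.04,0,-0.01],[-0.003,0.04,0,-0.01],[-0.003,0.04,0,-0.01],[-0.003,0.04,0,-0.01],[-0.003,0.04,0,-0.01],[-0.003,0.04,0,-0.01],[-0.003,0.04,0,-0.01],[-0.003,0.04,0,-0.01],[-0.003,0.04,0,-0.01],[-0.003,0.04,0,-0.01]]' 0
python3 -m pendant '[[-0.003,0.03,0,0],[0,0,0,0],[0,0,0,0]]'
python3 - <<'E'
from h import *
im=bot.camera("wrist");cv2.imwrite("pics/w2.png",im)
for n,z in dict(latch_press=.033,case=0,lid=.045).items():
    for r in bot.mark_of("wrist",n)[:2]: print(n,r["conf"],np.round(r["position"]),ray("wrist",r["position"],z))
hsv=cv2.cvtColor(im,cv2.COLOR_BGR2HSV)
yel=((hsv[...,0]>20)&(hsv[...,0]<35)&(hsv[...,1]>150)&(hsv[...,2]>120)).astype(np.uint8)
n,l,s,c=cv2.connectedComponentsWithStats(yel);print(s[1:][s[1:,4]>200],c[1:][s[1:,4]>200])
E
```

```text
time: 3.25
position: [0.3945, 0.1735, 0.2996]
eef_rot: [0.998, 0.061, 0.0, 0.0]
ft_force: [1.0, -0.2, 0.0]
finger_gap: 0.0113
time: 3.5
position: [0.3918, 0.2028, 0.2991]
eef_rot: [0.998, 0.063, -0.0, 0.001]
ft_force: [0.4, 0.2, 0.0]
finger_gap: 0.0002
latch_press 0.9 [301. 146.] [0.46416277 0.23205064 0.033     ]
case 0.64 [299.  33.] [ 5.96959653e-01  2.50713678e-01 -5.55111512e-17]
[[ 284  113   30   46 1324]] [[299.03851964 135.29229607]]
```

View pics/w2.png

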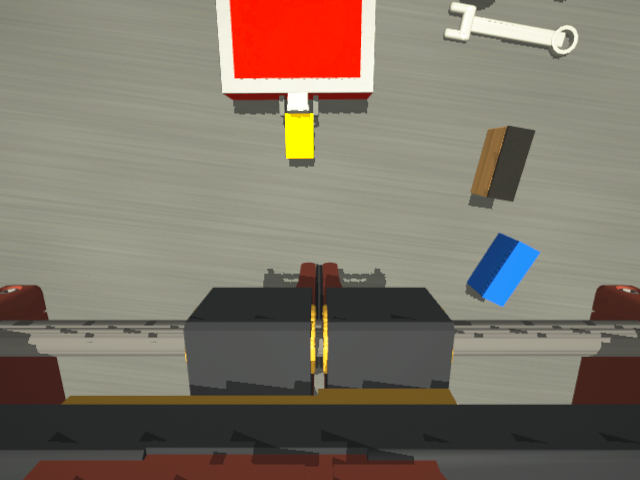

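The latch pad is at pixel (299,135), with the press point at about (0.463, 0.232). The case looks square to the tool, so its yaw is about 0.125. Next: press.

```bash
python3 -m pendant '[[0.014,0.006,-0.02,0],[0.014,0.006,-0.02,0],[0.014,0.006,-0.02,0],[0.014,0.006,-0.02,0],[0.014,0.006,-0.02,0],[0,0,-0.035,0],[0,0,-0.035,0],[0,0,-0.035,0],[0,0,-0.032,0],[0,0,0,0],[0,0,-0.005,0],[0,0,-0.003,0]]' 0
python3 -m pendant '[[0,0,-0.003,0],[0,0,-0.003,0],[0,0,-0.003,0],[0,0,-0.003,0],[0,0,-0.003,0],[0,0,-0.001,0],[0,0,0,0],[0,0,0,0]]'
```

```text
time: 4.7
position: [0.4631, 0.2323, 0.0566]
eef_rot: [0.998, 0.061, 0.001, -0.0]
ft_force: [-0.1, -0.2, 0.6]
finger_gap: 0.0006
time: 5.37
position: [0.4619, 0.233, 0.0396]
eef_rot: [0.998, 0.062, 0.0, -0.0]
ft_force: [-2.2, -0.6, 5.7]
finger_gap: 0.0005
```

```bash
python3 -m pendant '[[0,0,-0.003,0],[0,0,-0.003,0],[0,0,0,0],[0,0,0,0]]'
python3 - <<'E'
from h import *
bot.camera("side")
print([(r["conf"],r["position"]) for r in bot.look_for("side","lid")])
cv2.imwrite("pics/s2.png",bot.camera("side")[250:480,120:440])
E
```

```text
time: 5.7
position: [0.4618, 0.233, 0.0338]
eef_rot: [0.998, 0.062, 0.0, -0.0]
ft_force: [-3.6, -0.9, 8.6]
finger_gap: 0.0006
[(0.75, [216.2, 329.8]), (0.52, [339.5, 280.6]), (0.42, [272.0, 210.6])]
```

View pics/s2.png

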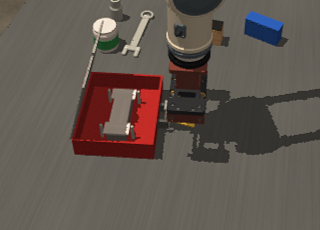

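The lid is swinging open: at crop (88,80) it is edge-on, and the stack and pins are exposed. I retreat to the same viewpoint and measure the stack.

```bash
python3 -m pendant '[[0,0,0.015,0],[-0.003,0,0.035,0],[-0.003,0,0.035,0],[-0.003,0,0.035,0],[-0.003,0,0.035,0],[-0.003,0,0.035,0],[-0.003,0,0.035,0],[0,0,0.035,0],[0,0,0,0],[0,0,0,0],[0,0,0,0],[0,0,0,0]]' 0.06
python3 - <<'E'
from h import *
im=bot.camera("wrist");cv2.imwrite("pics/w3.png",im)
for n,z in dict(stack_top=.032,under1=.029,case=0,lid=.045).items():
    for r in bot.mark_of("wrist",n)[:2]: print(n,r["conf"],np.round(r["position"]),ray("wrist",r["position"],z))
print(bot.observe()["eef_rot"],bot.observe()["position"])
E
```

```text
time: 6.85
position: [0.4435, 0.2326, 0.2904]
eef_rot: [0.998, 0.062, -0.002, 0.001]
ft_force: [1.2, -0.4, 0.1]
finger_gap: 0.0601
stack_top 0.61 [532. 212.] [ 0.47171388 -0.03190881  0.032     ]
under1 0.61 [314.  76.] [0.59328496 0.25736492 0.029     ]
case 0.7 [317.  81.] [0.59503529 0.25423787 0.        ]
[ 9.98085031e-01  6.18507120e-02 -8.19543789e-04  2.96108262e-04] [0.44363036 0.2326423  0.29159107]
```

View pics/w3.png

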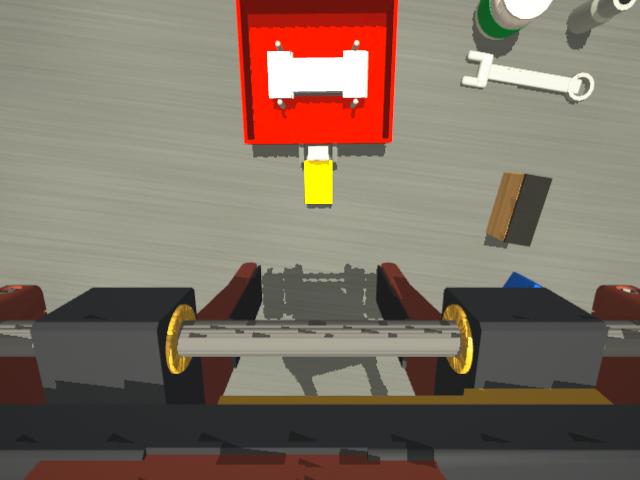

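```bash
python3 - <<'E'
from h import *
P=[ray("wrist",p,.041)[:2] for p in [(277.5,43),(356.5,42),(280.5,102),(361.5,101)]]
P=np.array(P);print(P,P.mean(0),np.linalg.norm(P[0]-P[1]),np.linalg.norm(P[2]-P[0]),np.linalg.norm(P[3]-P[1]))
v=P[0]+P[2]-P[1]-P[3];print("yaw case y-90:",np.arctan2(v[1],v[0])-np.pi/2)
v=P[0]+P[1]-P[2]-P[3];print("yaw x:",np.arctan2(v[1],v[0]))
im=cv2.imread("pics/w3.png"); m=(im.min(2)>200).astype(np.uint8); m[:40]=0;m[115:]=0;m[:,:255]=0;m[:,380:]=0
m=cv2.morphologyEx(m,cv2.MORPH_OPEN,np.ones((9,9)))
cn=max(cv2.findContours(m,0,1)[0],key=cv2.contourArea)[:,0]
Q=np.array([ray("wrist",p,.032)[:2]*1000 for p in cn],np.float32);print(cv2.minAreaRect(Q))
E
```

```text
[[0.61966369 0.30012559]
 [0.63130937 0.21490653]
 [0.5601684  0.29107783]
 [0.57260351 0.20019424]] [0.59593624 0.25157605] 0.08601111090100774 0.060179319582535494 0.06052130971868079
yaw case y-90: 0.1359000736616498
yaw x: 0.19837004739906353
((596.2801513671875, 253.78652954101562), (49.05610656738281, 112.92684936523438), 7.1292572021484375)
```

```bash
python3 -m pendant '[[0.014,-0.036,0,-0.001],[0.014,-0.036,0,-0.001],[0.014,-0.036,0,-0.001],[0.014,-0.036,0,-0.001],[0.014,-0.036,0,-0.001],[0.014,-0.036,0,-0.001],[0.014,-0.036,0,-0.001],[0.014,-0.036,0,-0.001],[0.014,-0.036,0,-0.001],[0.014,-0.036,0,-0.001],[0.014,-0.036,0,-0.001],[0.014,-0.036,0,-0.001]]' 0
python3 -m pendant '[[0.021,-0.034,0,0],[0.02,-0.034,0,0],[0,0,-0.035,0],[0,0,-0.035,0],[0,0,-0.035,0],[0,0,-0.035,0],[0,0,-0.03,0],[0,0,0,0],[0,0,0,0]]'
```

```text
time: 8.1
position: [0.6121, -0.2012, 0.2921]
eef_rot: [0.998, 0.056, -0.0, -0.0]
ft_force: [0.5, 0.2, -0.0]
finger_gap: 0.0006
time: 8.85
position: [0.6516, -0.2667, 0.12]
eef_rot: [0.998, 0.056, -0.002, -0.001]
ft_force: [0.7, -0.5, 1.2]
finger_gap: 0.0005
```

```bash
python3 -m pendant '[[0.001,-0.002,-0.02,0],[0,0,-0.015,0],[0,0,-0.008,0],[0,0,-0.0035,0],[0,0,0,0],[0,0,0,0]]'
python3 - <<'E'
from h import *
im=bot.camera("scene"); o=im[180:310,160:320]; cv2.imwrite("pics/s3.png",cv2.resize(o,None,fx=4,fy=4,interpolation=cv2.INTER_CUBIC))
E
```

```text
time: 9.35
position: [0.6545, -0.2696, 0.0782]
eef_rot: [0.998, 0.056, 0.001, 0.001]
ft_force: [0.2, 0.6, -1.0]
finger_gap: 0.0007
```

View pics/s3.png

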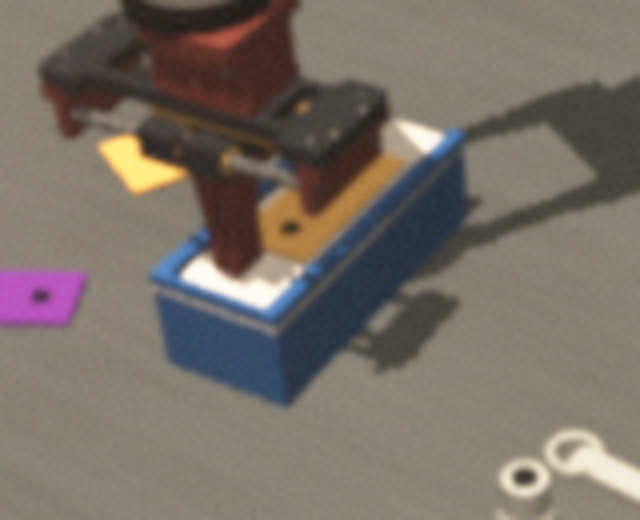

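The fingers (crop pixel (235,260)) stand on the lane behind the shim's rear end. Next I settle the height.

```bash
python3 -m pendant '[[0,0,-0.003,0],[0,0,0,0],[0,0,0,0]]'
```

```text
time: 9.65
position: [0.6539, -0.2693, 0.0734]
eef_rot: [0.998, 0.056, 0.0, 0.0]
ft_force: [0.1, 0.6, -0.9]
finger_gap: 0.0
```

```bash
python3 -m pendant '[[0,0,-0.0012,0],[0,0,0,0],[-0.008,-0.001,0,0],[-0.008,-0.001,0,0],[-0.008,-0.001,0,0]]'
python3 -m pendant '[[-0.008,-0.001,0,0],[-0.008,-0.001,0,0],[-0.008,-0.001,0,0],[-0.008,-0.001,0,0],[-0.008,-0.001,0,0],[-0.007,-0.001,0,0],[-0.005,0,0,0],[0,0,0,0],[0,0,0,0]]'
python3 - <<'E'
from h import *
im=bot.camera("scene"); 
for r in bot.mark_of("scene","shim")[:3]: print(r["conf"],r["position"],ray("scene",r["position"],.06))
o=im[180:310,160:320]; cv2.imwrite("pics/s4.png",cv2.resize(o,None,fx=4,fy=4,interpolation=cv2.INTER_CUBIC))
E
```

```text
time: 10.07
position: [0.629, -0.2723, 0.0718]
eef_rot: [0.998, 0.056, -0.0, -0.0]
ft_force: [0.3, 0.2, 0.6]
finger_gap: 0.0003
time: 10.82
position: [0.5777, -0.2784, 0.0721]
eef_rot: [0.998, 0.056, 0.0, 0.0]
ft_force: [0.1, 0.1, 0.2]
finger_gap: 0.0004
0.83 [214.1, 214.5] [ 0.5633896  -0.36979924  0.06      ]
0.69 [255.2, 217.6] [ 0.51841817 -0.27630685  0.06      ]
0.64 [155.2, 254.0] [ 0.74780822 -0.37287344  0.06      ]
```

View pics/s4.png

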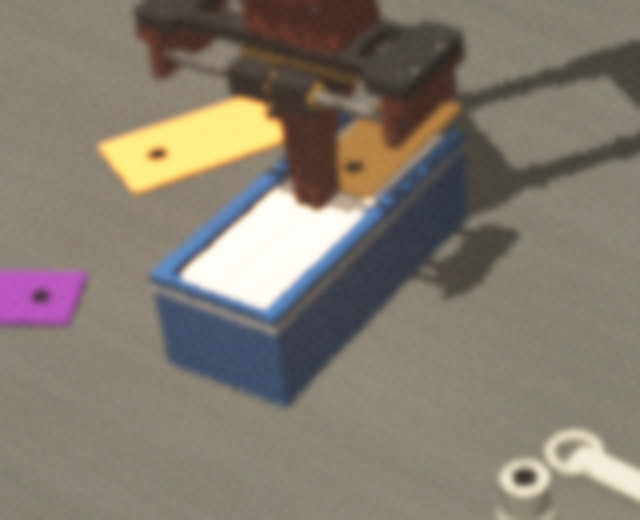

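The shim is being pushed along flat, with its front end past the edge at about crop (460,105). I push 6 mm more, then back off for a wrist view.

```bash
python3 -m pendant '[[-0.004,-0.0005,0,0],[-0.003,-0.0005,0,0],[0,0,0,0],[0.003,0,0,0],[0.003,0,0.01,0],[0,0,0.03,0],[0,0,0.03,0],[0,0,0.03,0],[-0.02,-0.002,0.035,0],[-0.035,-0.004,0.035,0],[-0.035,-0.004,0.015,0],[-0.03,-0.004,0,0]]'
python3 -m pendant '[[-0.03,-0.004,0,0],[0,0,0,0],[0,0,0,0],[0,0,0,0]]' 0.065
cat > m.py <<'E'
from h import *
im=bot.camera("wrist");cv2.imwrite("pics/w5.png",im);hsv=cv2.cvtColor(im,cv2.COLOR_BGR2HSV)
z=.063
yel=((hsv[...,0]>18)&(hsv[...,0]<35)&(hsv[...,1]>130)&(hsv[...,2]>100)).astype(np.uint8)
yel=cv2.morphologyEx(yel,cv2.MORPH_OPEN,np.ones((3,3)))
for cn in cv2.findContours(yel,0,1)[0]:
    if cv2.contourArea(cn)<1500: continue
    P=np.array([ray("wrist",p,z)[:2]*1000 for p in cn[:,0]],np.float32)
    print(cn[:,0].mean(0),cv2.minAreaRect(P))
s=bot.observe();print(s["position"],2*np.arctan2(s["eef_rot"][1],s["eef_rot"][0]))
E
python3 m.py
```

```text
time: 11.92
position: [0.4624, -0.2932, 0.2578]
eef_rot: [0.998, 0.056, 0.003, 0.003]
ft_force: [0.4, -0.6, 0.8]
finger_gap: 0.0005
time: 12.25
position: [0.4331, -0.2966, 0.2519]
eef_rot: [0.998, 0.056, 0.001, 0.0]
ft_force: [-0.6, 0.2, -0.2]
finger_gap: 0.0235
[446.13245033 163.9602649 ] ((501.2287292480469, -415.7919921875), (54.04509735107422, 122.13363647460938), 67.24918365478516)
[314.14641745 144.97507788] ((504.5006103515625, -283.9832763671875), (109.43807220458984, 48.03364944458008), 6.01692008972168)
[ 0.43334856 -0.29649907  0.25149235] 0.11237287681613141
```

View pics/w5.png

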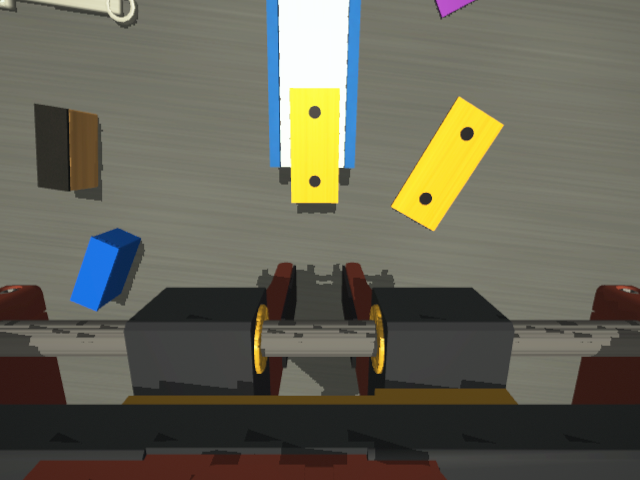

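The shim is flat and sticks out about 34 mm: its end is at row 203, the tray edge at row 167. Its centre is (0.5045, -0.284) and its yaw about 0.11. I take it by the end.

```bash
python3 -m pendant '[[0.016,0.004,-0.02,0],[0.016,0.004,-0.03,0],[0,0,-0.035,0],[0,0,-0.035,0],[0,0,-0.03,0],[0,0,-0.02,0],[0,0,-0.015,0],[0,0,-0.009,0],[0,0,-0.004,0],[0,0,0,0],[0,0,0,0],[0,0,0,0]]' 0.065
```

```text
time: 13.3
position: [0.4653, -0.2891, 0.0548]
eef_rot: [0.998, 0.056, 0.001, 0.001]
ft_force: [-0.1, -0.3, 0.1]
finger_gap: 0.0646
```

```bash
python3 -m pendant '[[0,0,0,0],[0,0,0,0],[0,0,0,0],[0,0,0,0],[0,0,0,0],[0,0,0,0]]' 0.03
```

```text
time: 13.8
position: [0.4647, -0.2889, 0.0539]
eef_rot: [0.998, 0.056, 0.0, 0.0]
ft_force: [-0.2, -0.1, 2.7]
finger_gap: 0.0473
```

```bash
python3 -m pendant '[[0,0,0.004,0],[0,0,0.008,0],[0,0,0.015,0],[0,0,0.02,0],[0,0,0.02,0],[-0.001,0,0.01,0],[0,0,0,0],[0,0,0,0]]'
python3 - <<'E'
from h import *
im=bot.camera("wrist");cv2.imwrite("pics/w6.png",im)
s=bot.observe();print(s["position"],s["ft_force"],s["moment"],s["finger_gap"])
i5=cv2.imread("pics/w5.png")
E
python3 - <<'E'
from h import *
cv2.imwrite("pics/side6.png",cv2.resize(bot.camera("side")[150:330,230:440],None,fx=3,fy=3,interpolation=cv2.INTER_CUBIC))
E
```

```text
time: 14.47
position: [0.4635, -0.2887, 0.1304]
eef_rot: [0.998, 0.056, 0.0, 0.0]
ft_force: [-0.6, 0.1, -2.4]
finger_gap: 0.0471
[ 0.4631154 -0.2883979  0.1292761] [-0.03015882  0.05238682 -1.18578426] [-0.02903308  0.04760754 -0.04312259] 0.047323239227700424
```

View pics/side6.png

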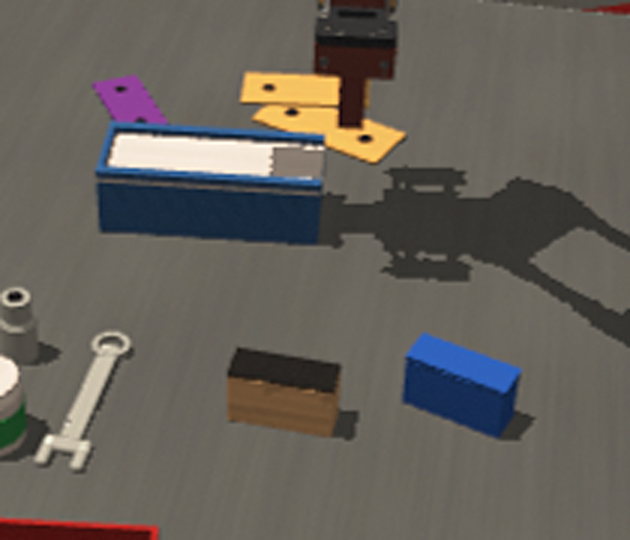

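The shim hangs level in the fingers, at crop (290,88). I refine the rest from two views.

```bash
python3 - <<'E'
from h import *
Q=np.array([ray("side",(230+u/3,150+v/3),.05)[:2]*1000 for u,v in [(238,348),(341,362),(338,390),(229,374)]],np.float32);print(np.round(Q),Q.mean(0),cv2.minAreaRect(Q))
d=np.array([.43335,-.2965,.2515])-bot.observe()["position"]
Q=np.array([(ray("wrist",p,.05-d[2])[:2]+d[:2])*1000 for p in [(35,104),(70,109),(70,191),(38,187)]],np.float32);print(np.round(Q),Q.mean(0),cv2.minAreaRect(Q))
E
```

```text
[[513. -33.]
 [432. -33.]
 [429.  -1.]
 [514.  -2.]] [471.9394   -17.334473] ((471.3607482910156, -17.5687255859375), (32.424644470214844, 84.63282012939453), 89.29777526855469)
[[515.  -2.]
 [514. -36.]
 [431. -31.]
 [432.   3.]] [472.94922  -16.515684] ((472.8544006347656, -16.77406120300293), (34.41830062866211, 84.46339416503906), 86.88575744628906)
```

```bash
python3 -m pendant '[[-0.004,0.02,0,-0.01],[-0.004,0.034,0,-0.019],[-0.004,0.034,0,-0.019],[-0.004,0.034,0,-0.019],[-0.004,0.034,0,-0.019],[-0.004,0.034,0,-0.019],[-0.004,0.034,0,-0.019],[-0.003,0.034,0,-0.019],[0,0.0146,0,-0.009],[0,0,0,0],[0,0,0,0],[0,0,0,0]]'
python3 -m pendant '[[0,0,-0.015,0],[0,0,-0.02,0],[0,0,-0.02,0],[0,0,-0.015,0],[0,0,0,0],[0,0,0,0]]'
```

```text
time: 15.57
position: [0.4322, -0.0166, 0.1294]
eef_rot: [1.0, -0.02, -0.001, 0.0]
ft_force: [0.4, -0.4, -1.6]
finger_gap: 0.0472
time: 16.07
position: [0.4318, -0.017, 0.0594]
eef_rot: [1.0, -0.021, -0.001, -0.0]
ft_force: [1.1, -0.6, -1.1]
finger_gap: 0.0471
```

```bash
python3 -m pendant '[[0,0.001,-0.005,0],[0,0,-0.004,0],[0,0,-0.003,0],[0,0,-0.002,0],[0,0,0,0],[0,0,0,0]]'
python3 -m pendant '[[0,0,-0.001,0],[0,0,0,0],[0,0,0,0]]'
```

```text
time: 16.57
position: [0.4325, -0.015, 0.0464]
eef_rot: [1.0, -0.02, 0.0, 0.0]
ft_force: [0.8, 0.8, -1.5]
finger_gap: 0.0469
time: 16.82
position: [0.4325, -0.015, 0.0454]
eef_rot: [1.0, -0.02, 0.0, 0.0]
ft_force: [0.8, -0.1, -2.4]
finger_gap: 0.0475
```

```bash
python3 -m pendant '[[0,0,-0.001,0],[0,0,0,0],[0,0,0,0]]'
python3 -m pendant '[[0,0,-0.001,0],[0,0,0,0],[0,0,0,0]]'
```

```text
time: 17.07
position: [0.4326, -0.015, 0.0444]
eef_rot: [1.0, -0.02, 0.0, -0.0]
ft_force: [0.1, 0.0, -1.3]
finger_gap: 0.0474
time: 17.32
position: [0.4326, -0.015, 0.044]
eef_rot: [1.0, -0.02, 0.0, 0.0]
ft_force: [-2.2, -0.3, 4.8]
finger_gap: 0.0472
```

Contact came at the predicted height (TCP 0.044). Now I let go and back off to look.

```bash
python3 -m pendant '[[0,0,0,0],[0,0,0,0],[0,0,0,0],[0,0,0,0],[0,0,0.01,0],[0,0,0.03,0],[0,0,0.035,0],[-0.01,0,0.035,0],[-0.02,0,0.035,0],[-0.02,0,0.03,0],[0,0,0.02,0],[0,0,0,0]]' 0.062
python3 -m pendant '[[0,0,0,0],[0,0,0,0]]'
sed -i 's/z=.063/z=.053/;s/w5/w7/' m.py; python3 m.py
```

```text
time: 18.32
position: [0.3832, -0.0152, 0.2448]
eef_rot: [1.0, -0.02, 0.005, 0.001]
ft_force: [0.5, 0.1, 0.7]
finger_gap: 0.0621
time: 18.48
position: [0.3824, -0.015, 0.2375]
eef_rot: [1.0, -0.02, -0.001, -0.0]
ft_force: [-0.2, -0.5, -0.2]
finger_gap: 0.0623
[ 70.57926829 136.56707317] ((473.0942077636719, 222.03533935546875), (49.571998596191406, 33.902015686035156), 7.765981674194336)
[316.66272189 124.28994083] ((472.5186462402344, -16.19451332092285), (48.8216667175293, 109.69964599609375), 87.72319793701172)
[ 0.38221916 -0.01498166  0.23685383] -0.0401577186660079
```

View pics/w7.png

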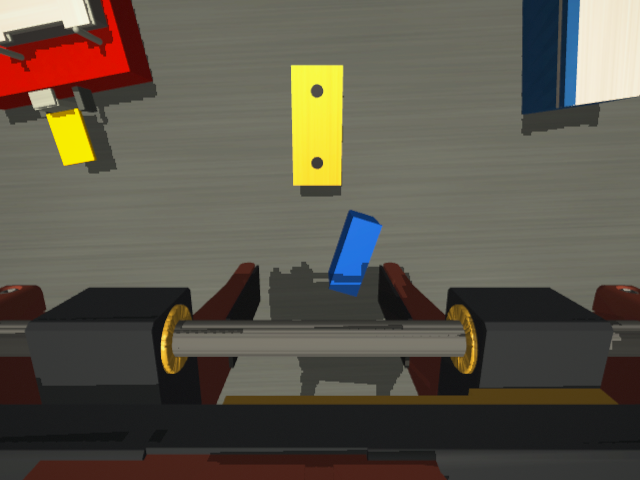

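The shim lies squarely on the rest at (0.4725, -0.016), pixel (317,125), yaw -0.04. I regrip it about its middle.

```bash
python3 -m pendant '[[0.03,0,-0.02,0],[0.03,0,-0.02,0],[0.03,-0.001,-0.03,0],[0,0,-0.03,0],[0,0,-0.03,0],[0,0,-0.03,0],[0,0,-0.02,0],[0,0,-0.008,0],[0,0,-0.005,0],[0,0,0,0],[0,0,0,0],[0,0,0,0]]' 0.062
```

```text
time: 19.53
position: [0.4729, -0.0161, 0.0476]
eef_rot: [1.0, -0.02, 0.001, 0.0]
ft_force: [-0.1, 0.7, -0.2]
finger_gap: 0.062
```

```bash
python3 -m pendant '[[0,0,0,0],[0,0,0,0],[0,0,0,0],[0,0,0,0],[0,0,0,0],[0,0,0,0]]' 0.03
```

```text
time: 20.03
position: [0.4725, -0.0162, 0.0468]
eef_rot: [1.0, -0.02, 0.001, 0.0]
ft_force: [-0.2, 0.2, 6.2]
finger_gap: 0.0475
```

```bash
python3 -m pendant '[[0,0,0.005,0],[0,0,0.01,0],[0,0,0.02,0],[0,0,0.03,0],[0,0,0.03,0],[0,0,0.03,0],[0,0.02,0.03,0.02],[0,0.03,0.02,0.02],[0,0.035,0,0.02],[0,0.035,0,0.02],[0,0.035,0,0.02],[0,0.035,0,0.02]]'
python3 -m pendant '[[0,0.035,0,0.02],[0,0.02,0,0.02],[0,0,0,0.005],[0,0,0,0],[0,0,0,0],[0,0,0,0]]'
python3 - <<'E'
from h import *
im=bot.camera("wrist");cv2.imwrite("pics/w8full.png",im)
s=bot.observe();print(s["position"],2*np.arctan2(s["eef_rot"][1],s["eef_rot"][0]),s["finger_gap"])
for n,z in dict(under1=.029,case=0,stack_top=.032).items():
    for r in bot.mark_of("wrist",n)[:2]: print(n,r["conf"],np.round(r["position"]),ray("wrist",r["position"],z))
P=np.array([proj("wrist",(.596+a*.992-b*.125,.2525+a*.125+b*.992,.041)) for a in(-.0297,.0297) for b in (-.043,.043)]);print(P)
c=P.mean(0).astype(int);x0,y0=max(c[0]-100,0),max(c[1]-75,0);print(x0,y0)
cv2.imwrite("pics/w8.png",cv2.resize(im[y0:y0+150,x0:x0+200],None,fx=4,fy=4,interpolation=cv2.INTER_CUBIC))
E
```

```text
time: 21.03
position: [0.4714, 0.1756, 0.2213]
eef_rot: [0.999, 0.04, -0.0, -0.0]
ft_force: [0.6, -0.1, -2.4]
finger_gap: 0.0475
time: 21.53
position: [0.472, 0.2279, 0.221]
eef_rot: [0.998, 0.062, -0.0, 0.0]
ft_force: [-0.2, 0.5, -1.4]
finger_gap: 0.0475
[0.47209434 0.22788458 0.2210636 ] 0.1229351439787164 0.04716210191575807
under1 0.61 [307.  88.] [0.59723433 0.25508307 0.029     ]
[[355.16017127 121.15220199]
 [264.33934139 121.29752544]
 [356.79308476  51.89392602]
 [261.66418514  52.06328732]]
209 11
```

View pics/w8.png

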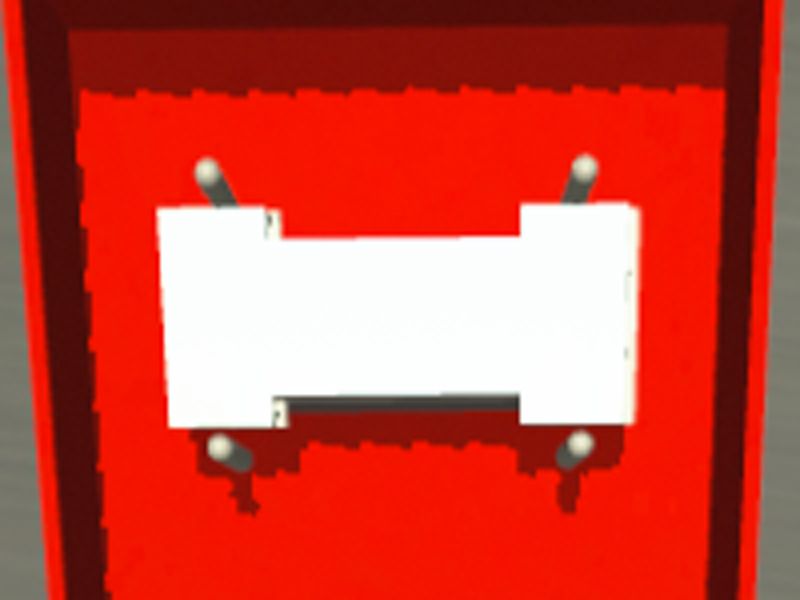

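In the crop the four pin tops are at (207,171), (585,167), (221,446) and (579,443). That puts the stack centre at about (0.595, 0.2533), yaw about 0.13, which agrees with the first measurement to about 2 mm. I turn and move above it.

```bash
python3 -m pendant '[[0.01,0.002,0,0.06],[0.01,0.002,0,0.12],[0.01,0.002,0,0.12],[0.01,0.002,0,0.12],[0.01,0.002,0,0.12],[0.01,0.002,0,0.12],[0.01,0.002,0,0.12],[0.01,0.002,0,0.12],[0.01,0.002,0,0.12],[0.01,0.002,0,0.12],[0.01,0.002,0,0.12],[0.01,0.002,0,0.12]]'
python3 -m pendant '[[0.003,0.0015,0,0.12],[0,0,0,0.08],[0,0,0,0],[0,0,0,0],[0,0,0,0]]'
python3 - <<'E'
from h import *
s=bot.observe();e=s["eef_rot"];print(s["position"],2*np.arctan2(e[1],e[0])-np.pi/2,s["q"][5])
E
```

```text
time: 22.73
position: [0.5926, 0.2524, 0.2208]
eef_rot: [0.728, 0.685, -0.0, 0.0]
ft_force: [0.6, -0.8, -1.2]
finger_gap: 0.0473
time: 23.15
position: [0.5949, 0.2542, 0.2209]
eef_rot: [0.659, 0.752, 0.0, 0.0]
ft_force: [-0.0, 0.2, -1.4]
finger_gap: 0.0472
[0.59492164 0.25417553 0.22090228] 0.13106011065119527 0.22013092054801114
```

```bash
python3 -m pendant '[[0,0,-0.02,0],[0,0,-0.03,0],[0,0,-0.03,0],[0,0,-0.03,0],[0,0,-0.03,0],[0,-0.001,-0.015,0],[0,0,-0.008,0],[0,0,-0.004,0],[0,0,0,0],[0,0,0,0],[0,0,0,0]]'
python3 - <<'E'
from h import *
s=bot.observe();e=s["eef_rot"];print(s["position"],s["ft_force"],2*np.arctan2(e[1],e[0])-np.pi/2)
im=bot.camera("wrist");cv2.imwrite("pics/w9.png",im)
p=s["position"]
# where pins should show (far pins)
for a in(-.0297,.0297):
  for b in (-.043,.043): print(np.round(proj("wrist",(.595+a*.991-b*.13,.2533+a*.13+b*.991,.041))))
hsv=cv2.cvtColor(im,cv2.COLOR_BGR2HSV)
yel=((hsv[...,0]>15)&(hsv[...,0]<35)&(hsv[...,1]>130)&(hsv[...,2]>80)).astype(np.uint8)
n,l,st,c=cv2.connectedComponentsWithStats(yel);print(st[1:][st[1:,4]>300])
E
```

```text
time: 24.07
position: [0.596, 0.2539, 0.0561]
eef_rot: [0.658, 0.753, 0.002, 0.001]
ft_force: [-0.0, 0.6, -1.2]
finger_gap: 0.0471
[0.59596225 0.25388618 0.05611689] [-0.01249471  0.55914779 -1.19033111] 0.13369609443715236
[263. 353.]
[256. 201.]
[368. 353.]
[375. 201.]
[[  263   179   112   142 14480]
 [   46   245   100    60  4459]
 [  196   304    26    70   890]
 [  417   304    25    70   915]
 [  184   356   395    49  8122]]
```

```bash
python3 - <<'E'
from h import *
im=cv2.imread("pics/w9.png");hsv=cv2.cvtColor(im,cv2.COLOR_BGR2HSV)
m=((hsv[...,1]<90)&(hsv[...,2]>90)).astype(np.uint8)
m[:170]=0;m[235:]=0;m[:,:225]=0;m[:,410:]=0
n,l,st,c=cv2.connectedComponentsWithStats(m)
for i in range(1,n):
    if st[i,4]>15: print(st[i],c[i])
yel=((hsv[...,0]>15)&(hsv[...,0]<35)&(hsv[...,1]>130)&(hsv[...,2]>80))
for r in (183,190,200,210,230): 
    x=np.where(yel[r,240:400])[0]+240; print(r,x.min(),x.max(),ray("wrist",(x.min(),r),.0623),ray("wrist",(x.max()+1,r),.0623))
for r in range(192,214,2): print(r,["%d"%v for v in hsv[r,236:264:2,1]],["%d"%v for v in hsv[r,372:400:2,1]])
E
```

```text
[269 172  93   7 546] [314.63919414 175.503663  ]
[252 191  12  15 132] [258.12878788 198.83333333]
[373 195   6  11  49] [375.73469388 200.14285714]
183 263 374 [0.5656641  0.30363134 0.0623    ] [0.61359786 0.31009859 0.0623    ]
190 264 374 [0.56637714 0.30069201 0.0623    ] [0.61412294 0.3071299  0.0623    ]
200 264 372 [0.56679018 0.29635795 0.0623    ] [0.61401463 0.30271981 0.0623    ]
210 265 373 [0.56764508 0.29201941 0.0623    ] [0.61521571 0.29842204 0.0623    ]
230 265 372 [0.56850824 0.28303073 0.0623    ] [0.6163408  0.28945657 0.0623    ]
192 ['255', '255', '255', '255', '255', '236', '233', '233', '231', '233', '237', '198', '50', '32'] ['159', '231', '255', '255', '255', '255', '255', '255', '255', '255', '255', '255', '255', '255']
194 ['255', '255', '255', '255', '249', '236', '232', '235', '233', '203', '118', '31', '30', '32'] ['162', '152', '237', '255', '255', '255', '255', '255', '255', '255', '255', '255', '255', '255']
196 ['255', '255', '255', '255', '252', '235', '235', '236', '216', '40', '37', '33', '31', '30'] ['166', '52', '27', '170', '255', '255', '2
[... 931 characters left out ...]
7', '135', '230', '255', '255', '255', '255', '255', '255', '255', '255', '255', '255', '255']
208 ['255', '255', '255', '255', '255', '247', '234', '236', '237', '233', '233', '231', '235', '235'] ['166', '255', '255', '255', '255', '255', '255', '255', '255', '255', '255', '255', '255', '255']
210 ['255', '255', '255', '255', '255', '244', '232', '230', '234', '232', '235', '236', '233', '235'] ['167', '255', '255', '255', '255', '255', '255', '255', '255', '255', '255', '255', '255', '255']
212 ['255', '255', '255', '255', '255', '255', '255', '233', '233', '235', '233', '235', '233', '232'] ['167', '255', '255', '255', '255', '255', '255', '255', '255', '255', '255', '255', '255', '255']
```

The wrist picture puts the far pins where I expected, with the shim about 1.3 mm too far along +x. I correct that and lower slowly.

```bash
python3 -m pendant '[[-0.0012,0,-0.005,0],[0,0,-0.004,0],[0,0,-0.003,0],[0,0,0,0],[0,0,0,0]]'
python3 -m pendant '[[0,0,-0.003,0],[0,0,-0.003,0],[0,0,-0.002,0],[0,0,0,0],[0,0,0,0]]'
```

```text
time: 24.53
position: [0.5934, 0.2534, 0.0412]
eef_rot: [0.658, 0.753, -0.0, -0.0]
ft_force: [0.4, -0.0, -1.7]
finger_gap: 0.0473
time: 24.95
position: [0.5936, 0.2534, 0.0335]
eef_rot: [0.658, 0.753, -0.0, -0.0]
ft_force: [-0.6, 0.8, -0.9]
finger_gap: 0.0476
```

```bash
python3 -m pendant '[[0.001,0,-0.001,0],[0,0,-0.001,0],[0,0,-0.001,0],[0,0,0,0],[0,0,0,0]]'
python3 -m pendant '[[0,0,-0.001,0],[0,0,0,0],[0,0,0,0]]'
```

```text
time: 25.37
position: [0.5947, 0.2535, 0.0307]
eef_rot: [0.658, 0.753, -0.0, -0.0]
ft_force: [-0.5, 0.1, -2.2]
finger_gap: 0.0474
time: 25.62
position: [0.5947, 0.2535, 0.0298]
eef_rot: [0.658, 0.753, -0.0, -0.0]
ft_force: [0.2, -0.1, -0.8]
finger_gap: 0.047
```

```bash
python3 -m pendant '[[0,0,-0.001,0],[0,0,0,0],[0,0,0,0]]'
python3 -m pendant '[[0,0,-0.001,0],[0,0,0,0],[0,0,0,0],[0,0,0,0]]'
```

```text
time: 25.87
position: [0.5948, 0.2535, 0.029]
eef_rot: [0.658, 0.753, 0.0, 0.0]
ft_force: [0.3, -0.4, -1.4]
finger_gap: 0.0474
time: 26.2
position: [0.5949, 0.2536, 0.0289]
eef_rot: [0.658, 0.753, 0.0, 0.0]
ft_force: [-3.0, -1.2, 5.3]
finger_gap: 0.047
```

Contact came at the predicted height (TCP 0.0289, 5.3 N). I let go with a small opening and rise straight up.

```bash
python3 -m pendant '[[0,0,0,0],[0,0,0,0],[0,0,0,0],[0,0,0,0],[0,0,0.01,0],[0,0,0.015,0],[0,0,0.03,0],[0,0,0.035,0],[0,0,0.035,0],[-0.01,-0.015,0.035,0],[-0.02,-0.025,0.03,0],[-0.02,-0.025,0,0]]' 0.058
python3 -m pendant '[[-0.02,-0.025,0.01,0],[-0.02,-0.025,0.01,0],[0,-0.02,0,0],[0,0,0,0],[0,0,0,0],[0,0,0,0]]'
python3 - <<'E'
from h import *
s=bot.observe();print(s["position"],s["ft_force"],s["finger_gap"])
im=bot.camera("wrist");cv2.imwrite("pics/w10.png",im);hsv=cv2.cvtColor(im,cv2.COLOR_BGR2HSV)
yel=((hsv[...,0]>18)&(hsv[...,0]<35)&(hsv[...,1]>130)&(hsv[...,2]>100)).astype(np.uint8)
yel=cv2.morphologyEx(yel,cv2.MORPH_OPEN,np.ones((3,3)))
for cn in cv2.findContours(yel,0,1)[0]:
    if cv2.contourArea(cn)<1000: continue
    P=np.array([ray("wrist",p,.035)[:2]*1000 for p in cn[:,0]],np.float32)
    print(cn[:,0].mean(0),cv2.minAreaRect(P))
print([np.round(proj("wrist",(.595+a*.991-b*.13,.2533+a*.13+b*.991,.041))) for a in(-.0297,.0297) for b in (-.043,.043)])
for n in("lid","under1","shim"):
  print(n,[(r["conf"],r["position"]) for r in bot.look_for("wrist",n)[:2]])
bot.camera("scene")
r=bot.trace("scene","lid")[:1]
for q in r:
  ys,xs=np.where(q["region"]);print("lid",q["conf"],xs.min(),xs.max(),ys.min(),ys.max())
def lidbox(a):
  H=np.array([.595,.2533])+.075*np.array([.991,.13])
  P=np.array([proj("scene",(H[0]-r*np.cos(a)*.991-w*.13,H[1]-r*np.cos(a)*.13+w*.991,.045+r*np.sin(a))) for r in(0,.15) for w in(-.085,.085)]);return P.min(0),P.max(0)
for a in(1.6,2.2,2.6):print(a,lidbox(a))
E
```

```text
time: 27.2
position: [0.5472, 0.1901, 0.2249]
eef_rot: [0.658, 0.753, 0.005, 0.003]
ft_force: [0.0, -0.1, 1.2]
finger_gap: 0.0577
time: 27.7
position: [0.5058, 0.1202, 0.2364]
eef_rot: [0.658, 0.753, 0.0, -0.0]
ft_force: [-0.9, 0.1, 0.1]
finger_gap: 0.058
[0.50584983 0.12018333 0.23642373] [-0.86188255  0.13112446  0.1491885 ] 0.057979965074895945
[408.14791403 398.28445006] ((648.138916015625, -88.03527069091797), (485.4527893066406, 20.30635643005371), 7.737709045410156)
[303.00581395  97.22093023] ((475.01947021484375, 237.1751708984375), (51.8671989440918, 34.229774475097656), 7.748490810394287)
[425.80120482  93.66566265] ((595.1353149414062, 254.31198120117188), (48.96125411987305, 109.82061767578125), 7.730917930603027)
[array([394., 143.]), array([399.,  48.]), array([453., 143.]), array([462.,  48.])]
lid [(0.71, [573.5, 97.0])]
under1 [(0.57, [416.8, 155.0]), (0.5, [401.5, 58.4])]
shim [(0.95, [425.9, 91.8])]
1.6 (array([398.88527714, 288.37689529]), array([524.01701295, 381.84851626]))
2.2 (array([392.51905509, 338.10117145]), array([513.08179562, 381.84851626]))
2.6 (array([381.09746934, 346.94942051]), array([501.06980495, 422.86011724]))
```

```bash
python3 - <<'E'
from h import *
H=np.array([.669,.263])
for a in (1.6,2.2,2.6): print(a,proj("wrist",(H[0]-.075*np.cos(a)*.991,H[1]-.075*np.cos(a)*.13,.045+.075*np.sin(a))))
bot.camera("side"); print([(r["conf"],r["position"]) for r in bot.look_for("side","lid")[:2]])
for a in (1.6,2.2,2.6): print(a,proj("side",(H[0]-.075*np.cos(a)*.991,H[1]-.075*np.cos(a)*.13,.045+.075*np.sin(a))))
bot.close_job()
E
```

```text
1.6 [564.6906605   79.44345645]
2.2 [604.98167721  83.74044306]
2.6 [606.97530832  89.2127844 ]
[(0.81, [166.3, 338.8])]
1.6 [195.93681539 327.58836615]
2.2 [174.96003925 331.59257369]
2.6 [166.32883978 338.8376584 ]
the job is handed in; nothing more can be done
```

I finished all the steps and handed the job in at about 28 s of the 69 s allowed; no verdict is reported.

**What I did**
- Pressed the latch, and the lid sprang open without being touched.
- Pushed the shim along the lane by its rear end until about 34 mm stuck out, still flat.
- Took it by that end, laid it on the wooden rest and let go.
- Took it again about its middle, lowered it between the pins until it touched at the predicted height (5.3 N), then released it.

**Last checks**
- **Shim:** The wrist view puts it at (0.595, 0.254). That is about 1 mm from the stack centre I measured, with its direction within about 0.005 rad. Its outline measured 49 x 110 mm at the expected height, so it lies flat. The gripper was clear, with forces near zero.
- **Lid:** In the side view it appears at pixel (166.3, 338.8), exactly where a lid opened to 2.6 rad should appear. Two checks were weaker:
  - The scene-camera trace found no lid.
  - The wrist detection, at column 574, fell short of the column 607 predicted for 2.6 rad. The lid may be cut off at the edge of that picture.
- **Not measured at the end:** I did not check the tin, socket, spanner or waisted shims separately. The recorded contacts were all ones I intended.

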